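# Turn the utensil rack to its stop and hang up the skimmer

### The arm

A 6-joint arm with a two-finger parallel gripper is mounted at the origin on the work surface. World frame = base frame: x ahead of the robot, y to its left, z up, the work surface at z = 0. Lengths are in mm, angles in rad, forces in N, time in s.
With the tool pointing down it reaches from about 350 to 775 mm from the base axis. Payload 7.3 kg.
Tool frame: the origin (TCP) lies midway between the tips of the shut fingers; the grasp point (between the pads) lies 19 mm behind it; z points along the fingers, y is the line along which they close (so a half turn about z gives the same grasp; the last joint's range is limited). The gripper opens to 92 mm and grips with 3 to 60 N. Pads are 19 mm wide; open, the fingers measure 130 mm over their backs; the gripper's body (75 mm by 190 mm) begins 47 mm behind the grasp point.
Start: joints at [1.113, 0.342, 1.524, -0, 1.275, -0.146], TCP at [161.041, 499.711, 226.741] pointing down, gripper open.
Joint ranges: [-2.53, 2.53], [-0.77, 2.02], [0.04, 2.7], [-1, 4.14], [0.28, 2.66], [-3.11, 3.11]. Speed limits (rad/s): [2.57, 2.57, 3.14, 3.14, 3.14, 3.14].

### API

Orientations are given as [roll, pitch, yaw] about the fixed x, y, z axes, in that order (R = Rz(yaw) Ry(pitch) Rx(roll)).
In Python, from plant import bot gives the robot as it stands.
- The arm moves only by the tool servo_tool, never from a script. Its argument "deltas" is a list of rows, each a list of 2 entries, a list of its own where there are three numbers: the shift along the tool's x, y, z in m, then the turn, a rotation vector about the tool's x, y, z in degrees. A call has 1 to 20 rows; each row shifts and turns the commanded pose from where the row before left it, along the tool's axes as they then stand; what a row does not reach is not made up. A row lasts 1/8 s, in which the tool goes at most 62.5 mm and 10.7 degrees, less where a joint would pass 70% of its speed; a pose out of reach is approached as far as the arm can. A call with a gripper value outside its range is refused whole. "fingers" is the opening, from 0 (shut) to 1 (fully open), set as the call begins (left out, the last holds). The fingers move at their own pace and stop on an object; the grip force is fixed at half the most. Time passes only in rows, so rows that do not move let the fingers close. It gives the time, the measured TCP pose, the force, the opening and the grip force at its end, in the units of the state.
- bot.get_obs(): the state, without advancing time (a new reading comes with each control period).
- bot.capture(name): name is "scene" or "top" or "wrist"; returns the picture (400x640x3 uint8, red, green, blue); there is no depth.
- bot.camera_model(name): a dict with "mtx" (3x3 intrinsics, pixels), "xyz" and "rotation" of the camera in the world. Camera axes: x right, y down, z forward; pixel columns grow to the right and rows downward; lengths in mm; the calibration is good to about 2 mm. A picture is of the moment at which its call begins: read the wrist's pose just before it. camera_model takes no time and is no camera call; for the wrist camera it gives the pose at the moment of the call.
- bot.close_job(): hands the job in; it is judged then, once.
The state is a dict: "time": time; "joint_positions": joint angles; "dq": joint speeds; "tau": joint torques, N m; "tool_pos": TCP position; "tcp_rot": TCP orientation; "contact_force": force on the tool from outside, world axes, zero at the start; "moment": the same for the moment, N m; "grip_width": finger opening in mm; "finger_force": force on a finger pad.
Only numpy, scipy, OpenCV 4.12 (cv2) and the standard library are available. Lean on these libraries where they do the work, as an engineer would, in place of code of your own. Each camera call takes 0.05 s, during which the arm holds its last target. There are 200 camera calls.

### The job

Turn the rotary utensil rack by its red knob until it clicks to its stop with the empty peg at the front (the robot's side), straight above the blue pointer on the rack's foot. Then hang the skimmer on that empty peg by the ring at the end of its handle, all the way down on the peg's ball collar, and leave it hanging there. Don't shift or knock over the jars and the jar lids standing around.

Things in the scene. Friction and masses are not known exactly. Their poses are not given: they have to be found in the camera images.
- rack_base: Fixed foot of the rotary utensil rack: dark steel disc 180 mm across, 20 mm thick, with a column. Origin: on the table, on the rack's vertical turning axis. Its -x axis is the rack's front, marked by a blue pointer block that sticks out 40 mm from the foot; at the back a bracket holds the spring ball of the click stops.
- rack (a joint): Turn of the rack's upper part about its vertical axis, rad, anticlockwise positive from above; 0: empty peg at the front, above the pointer. Starts at 0.65 to 1.25. Click stops at 0 and every quarter turn: pushed over a bump about 0.35 to 0.17 rad before a stop (about 8 N at the knob), then centred to 0.02 rad if let go within 0.08 rad. Between stops friction (0.1 N m) holds it.
- disc_top (a point): Centre of the top of the rack's turning disc, on its axis: steel, 200 mm across, top 187 mm above the table, black hub 20 mm tall. Four pegs stand at its rim a quarter turn apart: three carry fixed utensils that hang down outside the rim (within 160 mm of the axis, 45 to 225 mm above the table); the one with the blue tip is empty.
- knob_top (a point): Centre of the top of the red upright turning knob fixed on the rack's disc: plastic cylinder 22 mm across, 55 mm tall (187 to 242 mm above the table), 85 mm from the axis, an eighth of a turn clockwise (from above) of the empty peg. Can be pinched from above; the neighbouring pegs stand about 65 mm away and reach 255 mm above the table.
- peg_tip (a point): Centre of the round blue tip (13 mm across) of the empty peg: a steel rod 10 mm thick that rises from the disc's rim (90 mm from the axis, 187 mm above the table), leaning straight outward 35 degrees from vertical; the tip lies 133 mm from the axis, 248 mm above the table. Above its ball collar 42 mm of rod are free.
- peg_seat (a point): Point on the empty peg's centre line 49 mm down the peg from peg_tip: where the middle of the skimmer's ring comes to lie when it rests squarely on the peg's steel ball collar (42 mm across, 14 mm further down the peg).
- skimmer: Flat skimmer 192 mm long lying on the table, 0.1 to 0.2 kg. Origin: centre of the ring at the end of its handle, on its underside; +x points away from the blade, +z up as it lies. Ring: hole 32 mm, outside 48 mm, 6 mm thick. Blue grip 16 mm wide, 14 thick, from x = -30 to -100 mm. Round blade 76 mm across, 5 thick, centred at x = -130 mm. Centre of mass near x = -80 mm.
- jar_left: Lidded glass jar (white lid) on the table, left of and behind the rack; 68 mm across, 100 mm tall; origin under its centre. A bystander.
- jar_right: Lidded glass jar (white lid) on the table, right of the rack on the robot's side; 68 mm across, 100 mm tall; origin under its centre. A bystander.
- jar_scale_a: Lidded glass jar (steel lid), 68 mm across, 100 mm tall, standing on the 105 mm tall scale at the far right; origin under its centre. A bystander.
- jar_scale_b: A second jar just like jar_scale_a on the same scale. A bystander.
- lids: Stack of brass-coloured jar lids, 70 mm across, 26 mm high, on the table between the robot and the rack; origin under its centre. A bystander.
There are look-alikes about, which are no part of the job. What is shaped like the skimmer but black is not meant.

How it is judged:
By the outcome, as a careful person would: the job done as asked, in the order asked, and still so for the second after the job is handed in, with the robot touching nothing.
It also fails if it takes over 64 s, if anything falls off the work surface, if the arm or the gripper's body presses on something with over 40 N, if the wrist force passes 120 N, or if a joint passes its speed limit or range.

## Working session

There is one attempt and no reset: what is moved stays moved. The work goes in short steps, Python scripts to look and compute and a tool call to move; the robot and the scene stay as the last step left them, time stands still between calls to the robot, and variables do not carry over. Pictures are saved under pics/ and viewed, at most 10 in all, crops included, and the job is handed in when it is done.

Besides the shell and the picture viewer there is one more tool, called after ">>>" as a command line: name --argument value ..., lists and objects as JSON in quotes. servo_tool: Moves the arm, as the interface text tells. Its arguments: {"type":"object","properties":{"deltas":{"type":"array"},"fingers":{"type":"number"}},"required":["deltas"]}

```bash
mkdir -p pics; ls
python3 - <<'E'
from plant import bot
import cv2,numpy as np
np.set_printoptions(precision=4,suppress=True)
for n in ["scene","top"]:
    im=bot.capture(n); cv2.imwrite(f"pics/{n}0.png",im[:,:,::-1])
    print(n,bot.camera_model(n))
print(bot.get_obs())
E
```

```text
pics
scene {'mtx': array([[374.1057,   0.    , 314.9415],
       [  0.    , 374.1057, 204.9499],
       [  0.    ,   0.    ,   1.    ]]), 'xyz': array([ 986.243 , -427.863 , 1050.9529]), 'rotation': array([-2.5856,  0.0038,  0.9626])}
top {'mtx': array([[377.4115,   0.    , 320.1201],
       [  0.    , 377.4115, 205.2533],
       [  0.    ,   0.    ,   1.    ]]), 'xyz': array([ 374.0632, -116.4604, 1421.8276]), 'rotation': array([-3.0284,  0.0231, -1.5764])}
{'time': 0.1, 'joint_positions': array([ 1.113 ,  0.3427,  1.5249,  0.    ,  1.2754, -0.146 ]), 'dq': array([ 0.0012, -0.0021, -0.0023,  0.0005, -0.001 ,  0.0003]), 'tau': array([  0.0033, -43.2004, -24.4696,   0.0722,   0.0525,  -0.0001]), 'tool_pos': array([160.8676, 499.3691, 226.1003]), 'tcp_rot': array([-3.1402, -0.0002,  2.8297]), 'contact_force': array([ 0.5954, -0.478 ,  0.6756]), 'moment': array([ 0.0029,  0.0254, -0.061 ]), 'finger_force': 0.0, 'grip_width': 92.16455628100526}
```

View pics/top0.png

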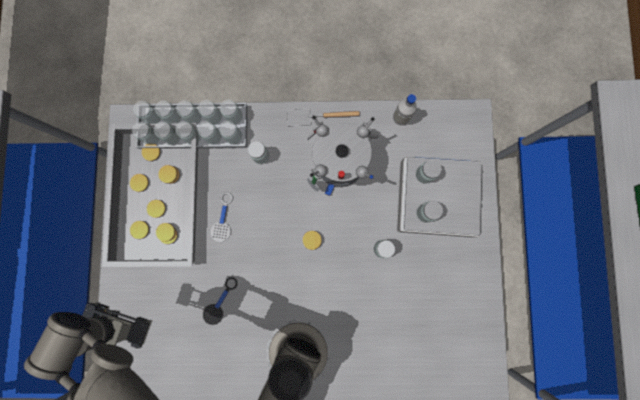

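View pics/scene0.png

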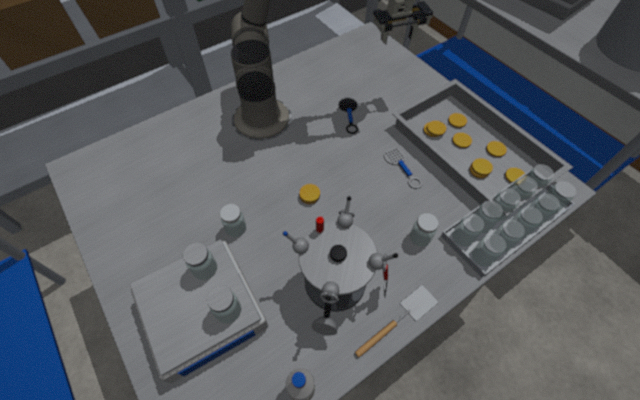

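The top view shows the hub near (342,151), the red knob near (341,175), the blue tip near (371,177) and the pointer near (330,188). It also shows the blue/silver skimmer ring at (227,198) with its blade at (221,232), and the black look-alike at (222,300). I'll zoom in for accurate pixels.

Run:
```python
import cv2,numpy as np
t=cv2.imread("pics/top0.png");s=cv2.imread("pics/scene0.png")
z=lambda im,x,y,w,h,k:cv2.resize(im[y:y+h,x:x+w],None,fx=k,fy=k,interpolation=cv2.INTER_CUBIC)
a=z(t,300,105,80,100,5); b=z(t,200,185,40,60,5); c=z(s,380,145,50,50,4)
o=np.zeros((500,800,3),np.uint8); o[:500,:400]=a; o[:300,400:600]=b; o[:200,600:800]=c
d=z(s,270,190,66,66,3); o[302:500,400:598]=d
cv2.imwrite("pics/z0.png",o)
def cen(im,x,y,w,h,f):
    hsv=cv2.cvtColor(im,cv2.COLOR_BGR2HSV)[y:y+h,x:x+w].astype(int); m=f(hsv); yy,xx=np.nonzero(m); print(len(xx),xx.mean()+x,yy.mean()+y)
blue=lambda h:(abs(h[...,0]-112)<14)&(h[...,1]>110)&(h[...,2]>50)
red=lambda h:((h[...,0]<8)|(h[...,0]>172))&(h[...,1]>140)&(h[...,2]>60)
print("top knob tip pointer grip");cen(t,330,165,25,20,red);cen(t,363,170,15,14,blue);cen(t,320,180,20,18,blue);cen(t,212,200,20,25,blue)
print("scene knob tip grip");cen(s,310,212,20,22,red);cen(s,278,226,16,14,blue);cen(s,395,155,20,25,blue)
```

```text
top knob tip pointer grip
33 341.030303030303 174.0909090909091
10 371.0 176.2
62 329.33870967741933 188.90322580645162
66 222.77272727272728 214.13636363636363
scene knob tip grip
84 319.54761904761904 223.26190476190476
12 284.9166666666667 233.33333333333334
82 404.5975609756098 167.7560975609756
```

View pics/z0.png

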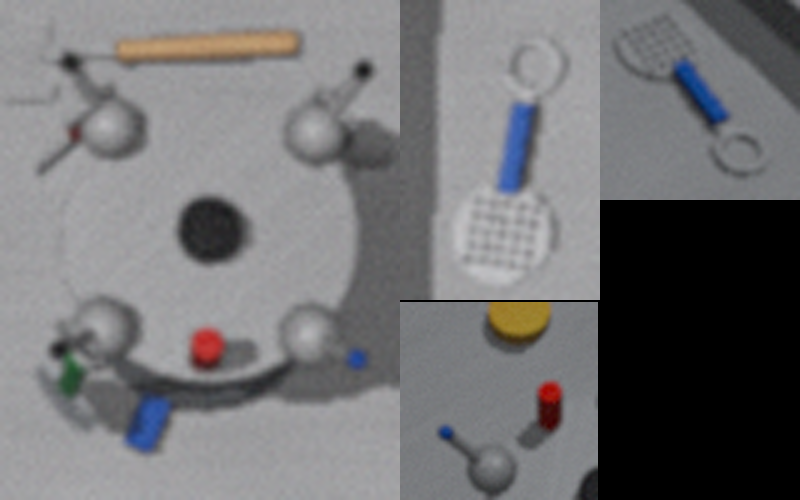

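The zoom gives hub (342,151), knob top (341.5,174.3), blue tip (371.6,176.6), ring centre (227,198.4) and blade centre (220.4,232). The scene view gives knob top (320,219) and tip (285.3,233.7).

```bash
cat > h.py <<'E'
import numpy as np,cv2
from scipy.spatial.transform import Rotation as R
from plant import bot
np.set_printoptions(precision=1,suppress=True)
def ray(n,u,v,cm=None):
    c=cm or bot.camera_model(n); Rm=R.from_euler('xyz',c['rotation']).as_matrix()
    return np.array(c['xyz']),Rm@np.linalg.solve(c['mtx'],[u,v,1.])
def atz(n,u,v,z,cm=None):
    o,d=ray(n,u,v,cm); return o+d*(z-o[2])/d[2]
def tri(a,b):
    (o,d),(p,e)=a,b; k=np.linalg.lstsq(np.c_[d,-e],p-o,rcond=None)[0]; x,y=o+d*k[0],p+e*k[1]; return (x+y)/2,np.linalg.norm(x-y)
E
python3 - <<'E'
from h import *
hub=atz("top",341.8,150.8,207);print("hub",hub, atz("scene",338.5,252,207))
kn=atz("top",341.4,174.3,242);print("knob",kn,atz("scene",320,219,242))
tip=atz("top",371.4,176.4,248);print("tip",tip,atz("scene",285.1,233.5,248),tri(ray("top",371.4,176.4),ray("scene",285.1,233.5)))
pt=atz("top",329.3,189,20);print("ptr",pt)
for v in (hub[:2],):
  for n,p in (("k",kn),("t",tip),("p",pt)):
    d=p[:2]-v; print(n,np.hypot(*d),np.arctan2(d[1],d[0]))
r=atz("top",227,198.4,5);b=atz("top",220.4,232,4);g=atz("top",222.77+.4,214.1+.4,12)
print("ring",r,"blade",b,"grip",g,np.hypot(*(r-b)[:2]),np.arctan2(*(r-b)[1::-1]))
print("ring scene",atz("scene",380+139/4,145+153/4,5), atz("scene",404.9,168,10))
for n,(u,v,z) in dict(jl=(258,150,100),jr=(386.5,248,100),lids=(312,240,26),sa=(431,170,205),sb=(432,210,205)).items(): print(n,atz("top",u,v,z))
E
```

```text
hub [ 692.  -161.5  207. ] [ 699.2 -161.2  207. ]
knob [ 606.6 -158.   242. ] [ 612.9 -156.3  242. ]
tip [ 597.8 -252.   248. ] [ 600.3 -250.6  248. ] (array([ 598.7, -251.2,  245.9]), np.float64(2.385301377670643))
ptr [ 594.8 -119.7   20. ]
k 85.49474773849995 3.100826048813464
t 130.73879064950543 -2.376243332460672
p 105.8575178261128 2.7363434361557997
ring [564.5 270.1   5. ] blade [436.9 292.5   4. ] grip [502.4 281.3  12. ] 129.55271906952575 -0.17428651642344642
ring scene [574.2 269.    5. ] [508.4 282.1  10. ]
jl [726.5 135.8 100. ]
jr [ 373.5 -316.1  100. ]
lids [404.3 -54.4  26. ]
sa [ 625.2 -451.   205. ]
sb [ 494.2 -449.2  205. ]
```

>>> servo_tool --deltas '[[[-0.0349,-0.0271,-0.0072],[0,0,0]],[[-0.0349,-0.0271,-0.0072],[0,0,0]],[[-0.0349,-0.0271,-0.0072],[0,0,0]],[[-0.0349,-0.0271,-0.0072],[0,0,0]],[[-0.0349,-0.0271,-0.0072],[0,0,0]],[[-0.0349,-0.0271,-0.0072],[0,0,0]],[[-0.0349,-0.0271,-0.0072],[0,0,0]],[[-0.0349,-0.0271,-0.0072],[0,0,0]],[[-0.0349,-0.0271,-0.0072],[0,0,0]],[[-0.0349,-0.0271,-0.0072],[0,0,0]],[[-0.0349,-0.0271,-0.0072],[0,0,0]],[[-0.0349,-0.0271,-0.0072],[0,0,0]],[[-0.0349,-0.0271,-0.0072],[0,0,0]],[[-0.0349,-0.0271,-0.0072],[0,0,0]],[[-0.0349,-0.0271,-0.0072],[0,0,0]],[[-0.0349,-0.0271,-0.0072],[0,0,0]],[[-0.0349,-0.0271,-0.0072],[0,0,0]],[[-0.0349,-0.0271,-0.0072],[0,0,0]]]' --fingers 0.6

```text
time: 2.35
tool_pos: [609.8, -158.5, 356.0]
tcp_rot: [3.141, -0.001, 2.83]
contact_force: [-0.1, 0.1, -0.3]
grip_width: 55.1
finger_force: 0.0
```

>>> servo_tool --deltas '[[[0,0,0],[0,0,9]],[[0,0,0],[0,0,9]],[[0,0,0],[0,0,9]],[[0,0,0],[0,0,9]],[[0,0,0],[0,0,9]],[[0,0,0],[0,0,9]],[[0,0,0],[0,0,9]],[[0,0,0],[0,0,9]],[[0,0,0],[0,0,0]],[[0,0,0],[0,0,0]]]'

```text
time: 3.6
tool_pos: [609.3, -157.3, 356.0]
tcp_rot: [-3.141, -0.0, 1.576]
contact_force: [-0.0, 0.8, 0.1]
grip_width: 54.8
finger_force: 0.0
```

Run:
```python
from h import *
o=bot.get_obs();print(o['tool_pos'],np.round(o['tcp_rot'],3),o['joint_positions'].round(2),o['time'],o['contact_force'])
cm=bot.camera_model("wrist");im=bot.capture("wrist");cv2.imwrite("pics/w1.png",im[:,:,::-1]);print(cm)
hsv=cv2.cvtColor(im,cv2.COLOR_RGB2HSV).astype(int)
import json
m=(((hsv[...,0]<8)|(hsv[...,0]>172))&(hsv[...,1]>140)&(hsv[...,2]>60)).astype(np.uint8)
n,l,s,c=cv2.connectedComponentsWithStats(m)
for i in range(1,n):
  if s[i,4]>60: print(s[i],c[i],atz("wrist",*c[i],242,cm))
```

```text
[ 609.3 -157.3  356. ] [-3.1 -0.   1.6] [-0.4  0.5  0.9  0.   1.7 -0.4] 3.6 [-0.   0.8  0.1]
{'mtx': array([[287.3,   0. , 319.2],
       [  0. , 287.3, 199.8],
       [  0. ,   0. ,   1. ]]), 'xyz': array([608.5, -87.2, 513.3]), 'rotation': array([ 2.9, -0. ,  0. ])}
[453 105  16   7  68] [460.7 108.2] [736.1 -74.2 242. ]
[312 177  20  29 464] [321.2 191.8] [ 611.  -152.2  242. ]
```

View pics/w1.png

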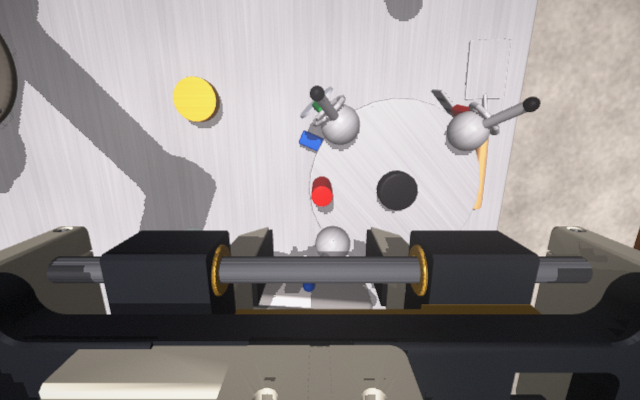

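The wrist view shows the knob top near (321.5,198), the hub at (397.5,189), the blue pointer block near (311,141) and the blue tip at (309,286), partly hidden.

Run:
```python
from h import *
im=cv2.imread("pics/w1.png")
hsv=cv2.cvtColor(im,cv2.COLOR_BGR2HSV).astype(int)
m=(((hsv[...,0]<8)|(hsv[...,0]>172))&(hsv[...,1]>140)&(hsv[...,2]>150)).astype(np.uint8)
y,x=np.nonzero(m[170:215,305:340]);v=hsv[170+y,305+x,2];print("v rows",[(r,int(v[y==r-170].mean())) for r in range(178,206,3) if (y==r-170).any()])
k=atz("wrist",321.5,197.5,242);h=atz("wrist",397.5,189,207);p=atz("wrist",311,139.5,20);t=atz("wrist",309,286,248)
print(k,h,p,t)
for q in (k,p,t):
  d=q[:2]-h[:2];print(np.hypot(*d),np.arctan2(d[1],d[0])%6.283)
```

```text
v rows [(178, 152), (181, 153), (184, 153), (187, 219), (190, 239), (193, 246), (196, 247), (199, 246), (202, 245), (205, 235)]
[ 611.3 -157.9  242. ] [ 694.7 -157.1  207. ] [ 595.2 -114.9   20. ] [ 598.8 -251.6  248. ]
83.42352233665758 3.1511542534497416
108.03199994288329 2.7405399951898692
134.62464629661477 3.9193749320231053
```

>>> servo_tool --deltas '[[[0,0.0015,0.03],[0,0,0]],[[0,0,0.03],[0,0,0]],[[0,0,0.03],[0,0,0]],[[0,0,0.03],[0,0,0]],[[0,0,0.024],[0,0,0]],[[0,0,0],[0,0,0]]]'

```text
time: 4.4
tool_pos: [609.8, -156.9, 210.4]
tcp_rot: [-3.138, -0.002, 1.574]
contact_force: [-0.2, 1.2, -0.2]
grip_width: 55.5
finger_force: 0.0
```

>>> servo_tool --deltas '[[[0,0,0],[0,0,0]],[[0,0,0],[0,0,0]],[[0,0,0],[0,0,0]],[[0,0,0],[0,0,0]]]' --fingers 0.1

```text
time: 4.9
tool_pos: [611.6, -157.4, 212.9]
tcp_rot: [3.139, 0.0, 1.573]
contact_force: [-2.5, 0.9, 2.2]
grip_width: 21.1
finger_force: 30.0
```

>>> servo_tool --deltas '[[[0.0058,0.0003,0],[0,0,3.9]],[[0.0058,0.0003,0],[0,0,3.9]],[[0.0058,0.0003,0],[0,0,3.9]],[[0.0058,0.0003,0],[0,0,3.9]],[[0.0058,0.0003,0],[0,0,3.9]],[[0.0058,0.0003,0],[0,0,3.9]],[[0.0058,0.0003,0],[0,0,3.9]],[[0.0058,0.0003,0],[0,0,3.9]],[[0,0,0],[0,0,0]]]'

```text
time: 6.02
tool_pos: [625.7, -113.8, 212.9]
tcp_rot: [3.137, -0.001, 1.028]
contact_force: [5.8, -3.0, -1.0]
grip_width: 21.2
finger_force: 30.0
```

>>> servo_tool --deltas '[[[0.0058,0.0006,0],[0,0,3.9]],[[0.0058,0.0005,0],[0,0,3.9]],[[0.0058,0.0004,0],[0,0,3.9]],[[0.0058,0.0003,0],[0,0,3.9]],[[0.0058,0.0003,0],[0,0,3.9]],[[0.0058,0.0003,0],[0,0,3.9]],[[0.0058,0.0003,0],[0,0,3.9]],[[0.0058,0.0003,0],[0,0,3.9]],[[0.0058,0.0003,0],[0,0,3.9]],[[0,0,0],[0,0,0]],[[0,0,0],[0,0,0]]]'

```text
time: 7.4
tool_pos: [664.5, -82.0, 212.9]
tcp_rot: [3.138, -0.002, 0.415]
contact_force: [3.1, -5.6, 0.1]
grip_width: 21.4
finger_force: 30.0
```

Run:
```python
from h import *
cm=bot.camera_model("wrist");im=bot.capture("wrist");cv2.imwrite("pics/w2.png",im[:,:,::-1])
t=bot.capture("top");cv2.imwrite("pics/t2.png",t[:,:,::-1])
o=np.zeros((400,800,3),np.uint8);o[:,:400]=cv2.resize(im[:,:,::-1],(640,400))[:,120:520];o[:,400:]=cv2.resize(t[:,:,::-1][110:210,290:390],(400,400),interpolation=cv2.INTER_CUBIC)
cv2.imwrite("pics/z2.png",o)
```

```text
(no output)
```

View pics/z2.png

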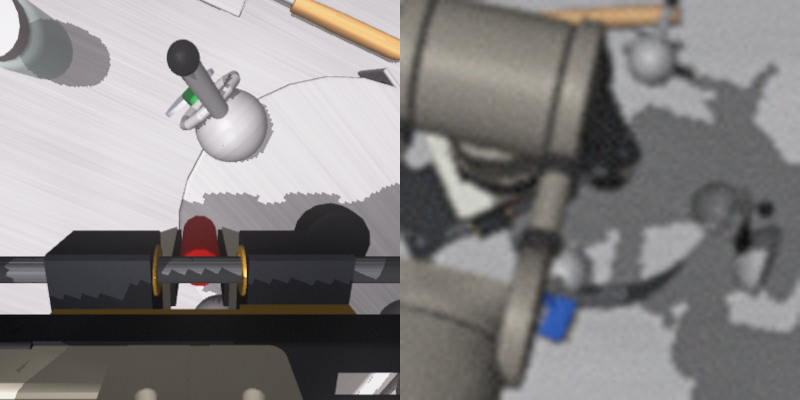

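The wrist force is almost purely radial, so the stop has centred the rack and I'll release. The front peg now sits above the pointer.

>>> servo_tool --deltas '[[[0,0,0],[0,0,0]],[[0,0,0],[0,0,0]],[[0,0,-0.02],[0,0,0]],[[0,0,-0.04],[0,0,0]],[[0,0,-0.04],[0,0,0]],[[0,0,-0.04],[0,0,0]]]' --fingers 0.6

```text
time: 8.25
tool_pos: [663.2, -79.8, 353.7]
tcp_rot: [-3.141, -0.0, 0.417]
contact_force: [1.1, -0.1, -0.5]
grip_width: 55.0
finger_force: 0.0
```

>>> servo_tool --deltas '[[[0,-0.0397,0],[0,0,0]],[[0,-0.0397,0],[0,0,0]],[[0,-0.0397,0],[0,0,0]],[[0,-0.0397,0],[0,0,0]],[[0,-0.0397,0],[0,0,0]],[[0,-0.0397,0],[0,0,0]],[[0,-0.0397,0],[0,0,0]],[[0,-0.0397,0],[0,0,0]],[[0,-0.0397,0.02],[0,0,0]],[[0,-0.0397,0.02],[0,0,0]],[[0,0,0.02],[0,0,8.4]],[[0,0,0.02],[0,0,8.4]],[[0,0,0.01],[0,0,8.4]],[[0,0,0.01],[0,0,8.4]],[[0,0,0],[0,0,0]],[[0,0,0],[0,0,0]]]'

```text
time: 10.25
tool_pos: [503.2, 283.1, 252.8]
tcp_rot: [-3.141, -0.0, -0.167]
contact_force: [0.3, 0.0, 0.6]
grip_width: 54.8
finger_force: 0.0
```

Run:
```python
from h import *
ob=bot.get_obs();cm=bot.camera_model("wrist");im=bot.capture("wrist")[:,:,::-1]
t=bot.capture("top")[:,:,::-1];s=bot.capture("scene")[:,:,::-1]
print(ob['tool_pos'],ob['tcp_rot'].round(3),ob['joint_positions'].round(2),ob['time']);np.save("cm3.npy",cm,allow_pickle=True)
for n,i in (("w3",im),("t3",t),("s3",s)):cv2.imwrite(f"pics/{n}.png",i)
o=np.zeros((600,800,3),np.uint8);o[:300,:480]=im[:300,80:560]
o[:300,500:800]=cv2.resize(t[110:210,290:390],(300,300),interpolation=cv2.INTER_CUBIC)
o[300:,:400]=cv2.resize(s[190:290,270:403],(400,300),interpolation=cv2.INTER_CUBIC)
cv2.imwrite("pics/z3.png",o)
```

```text
[503.2 283.1 252.8] [-3.1 -0.  -0.2] [0.4 0.4 1.3 0.  1.4 2.1] 10.25
```

View pics/z3.png

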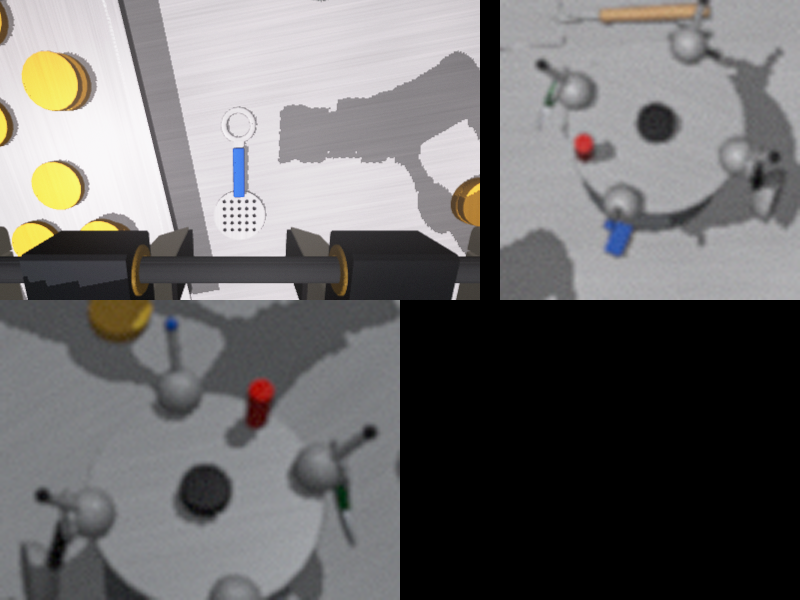

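The peg stands at the front, above the blue pointer. In the wrist view the skimmer's ring is at (318.5,125), its blade at (319.5,214) and its grip at (319,172). The scene view has the blue tip near (327,198).

Run:
```python
from h import *
cm=np.load("cm3.npy",allow_pickle=True).item()
r=atz("wrist",318.3,125,5,cm);b=atz("wrist",319.7,214,4,cm);g=atz("wrist",319,172,12,cm)
print(r,b,g,np.hypot(*(r-b)[:2]),np.arctan2(*(r-b)[1::-1]))
s=cv2.imread("pics/s3.png");t=cv2.imread("pics/t3.png")
hsv=cv2.cvtColor(s,cv2.COLOR_BGR2HSV).astype(int)
m=(abs(hsv[...,0]-112)<14)&(hsv[...,1]>100)&(hsv[...,2]>50);y,x=np.nonzero(m[190:208,318:336]);print(len(x),x.mean()+318,y.mean()+190)
T=atz("scene",x.mean()+318,y.mean()+190,248);print("tip",T)
h=cv2.cvtColor(t,cv2.COLOR_BGR2HSV).astype(int)
m=(((h[...,0]<8)|(h[...,0]>172))&(h[...,1]>140)&(h[...,2]>60));y,x=np.nonzero(m[150:170,305:330]);print("knob px",x.mean()+305,y.mean()+150)
for p in [(611.5,-157.4)]:pass
K=atz("top",x.mean()+305,y.mean()+150,240);print("knob",K)
for A in [np.array([695,-159]),np.array([696.4,-161])]:
  for n,q in (("tip",T),("knob",K)):
    d=q[:2]-A;print(n,np.hypot(*d),np.arctan2(d[1],d[0]))
P=np.array([[611.5,-157.4],[625.7,-113.8],[664.5,-82]]);a=np.c_[2*P,np.ones(3)];c=np.linalg.solve(a,(P**2).sum(1));print("circ",c[:2],np.sqrt(c[2]+c[:2]@c[:2]))
```

```text
[568.9 273.6   5. ] [442.6 293.    4. ] [506.1 283.2  12. ] 127.7926645407956 -0.15267292023059706
12 326.5 197.5
tip [ 573.5 -108.2  248. ]
knob px 317.57575757575756 158.3939393939394
knob [659.5 -82.6 240. ]
tip 131.67110006852008 2.74556936995419
knob 84.30073842108018 2.0059813316834165
tip 133.74061677798676 2.7358103908903133
knob 86.70558023226889 2.0108985961461117
circ [ 696.9 -161.1] 85.47888338185254
```

>>> servo_tool --deltas '[[[0.0028,0,0.03],[0,0,0]],[[0,0,0.04],[0,0,0]],[[0,0,0.04],[0,0,0]],[[0,0,0.04],[0,0,0]],[[0,0,0.04],[0,0,0]],[[0,0,0.03],[0,0,0]],[[0,0,0.015],[0,0,0]],[[0,0,0.0075],[0,0,0]],[[0,0,0.005],[0,0,0]],[[0,0,0],[0,0,0]],[[0,0,0],[0,0,0]]]'

```text
time: 11.78
tool_pos: [506.3, 282.6, 5.6]
tcp_rot: [-3.141, -0.001, -0.17]
contact_force: [-0.1, 0.3, -0.3]
grip_width: 55.3
finger_force: 0.0
```

>>> servo_tool --deltas '[[[0,0,0],[0,0,0]],[[0,0,0],[0,0,0]],[[0,0,0],[0,0,0]],[[0,0,0],[0,0,0]],[[0,0,0],[0,0,0]]]' --fingers 0

```text
time: 12.4
tool_pos: [505.9, 282.5, 4.8]
tcp_rot: [-3.141, -0.0, -0.17]
contact_force: [0.1, 0.1, 0.4]
grip_width: 15.3
finger_force: 30.0
```

>>> servo_tool --deltas '[[[0,0,-0.015],[0,0,0]],[[0,0,-0.03],[0,0,0]],[[0,0,-0.04],[0,0,0]],[[0,0,-0.04],[0,0,0]],[[0,0,-0.04],[0,0,0]],[[0,0,-0.04],[0,0,0]],[[0,0,-0.04],[0,0,0]],[[0,0,-0.04],[0,0,0]],[[0,0,-0.03],[0,0,0]],[[0,0,-0.015],[0,0,0]],[[0,0,0],[0,0,0]],[[0,0,0],[0,0,0]]]'

```text
time: 13.9
tool_pos: [505.4, 282.2, 334.2]
tcp_rot: [3.141, 0.001, -0.17]
contact_force: [0.7, -0.5, -2.9]
grip_width: 15.5
finger_force: 30.0
```

```bash
cat >> h.py <<'E'
AX=np.array([696.5,-161,0]); F=2.738; U=np.array([np.cos(F),np.sin(F),0]); Z=np.array([0,0,1.])
a=np.radians(35); P=U*np.sin(a)+Z*np.cos(a); TIP=AX+133*U+248*Z
Xt=-U*np.cos(a)+Z*np.sin(a); RT=np.c_[Xt,np.cross(-P,Xt),-P]
def plan(off,along,ob=None):
    "TCP delta in current tool axes to bring ring mid (tool offset off) to TIP+along*P, orientation RT"
    ob=ob or bot.get_obs(); R0=R.from_euler('xyz',ob['tcp_rot']).as_matrix()
    tgt=TIP+along*P-RT@off
    print("pos",ob['tool_pos'],"tgt",tgt,"world d",tgt-ob['tool_pos'],"tool d",R0.T@(tgt-ob['tool_pos']),"in RT axes",RT.T@(tgt-ob['tool_pos']),
      "rot deg",np.degrees(R.from_matrix(R0.T@RT).as_rotvec()))
E
python3 - <<'E'
from h import *
ob=bot.get_obs();cm=bot.camera_model("wrist");im=bot.capture("wrist")[:,:,::-1];cv2.imwrite("pics/w4.png",im);cv2.imwrite("pics/z4.png",im[80:330,160:480].repeat(2,0).repeat(2,1))
np.save("cm4.npy",dict(cm=cm,ob=ob),allow_pickle=True)
print(ob['contact_force'],ob['grip_width'],ob['time'])
plan(np.array([64,0,2.]),30,ob)
E
```

```text
[ 0.7 -0.5 -2.9] 15.487753781644173 13.9
pos [505.4 282.2 334.2] tgt [509.1 -81.  237.5] world d [   3.7 -363.2  -96.7] tool d [ 65.4 357.2  96.8] in RT axes [ 64.2 332.5 162.9] rot deg [-4.  34.9 13. ]
```

View pics/z4.png

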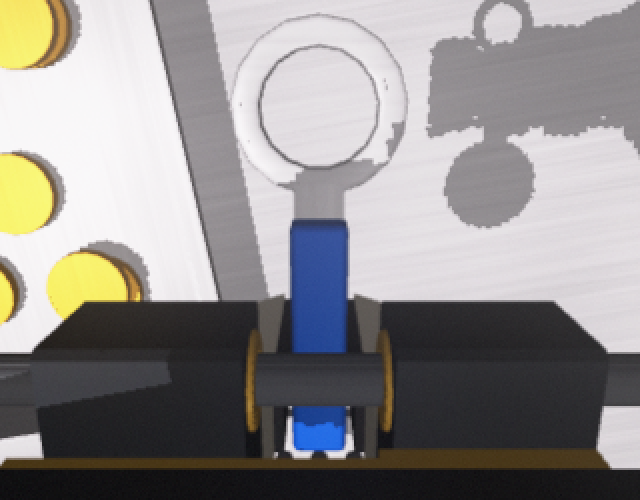

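The skimmer is held straight, with the ring centred at pixel (320,132.5).

Run:
```python
from h import *
d=np.load("cm4.npy",allow_pickle=True).item();ob=d['ob'];R0=R.from_euler('xyz',ob['tcp_rot']).as_matrix()
for tz in (-1,2,5): print(R0.T@(atz("wrist",320,132.5,ob['tool_pos'][2]-tz,d['cm'])-ob['tool_pos']))
o,dd=ray("wrist",320,132.5,d['cm']);f=R.from_euler('xyz',d['cm']['rotation']).as_matrix()[:,2];pt=atz("wrist",320,132.5,ob['tool_pos'][2]-2,d['cm']);print("depth",f@(pt-o),"expected",287.3*32/60.5)
```

```text
[64.4  0.3 -1.1]
[64.3  0.3  1.9]
[64.2  0.3  4.9]
depth 155.11165629750988 expected 151.9603305785124
```

>>> servo_tool --deltas '[[[0.004,0.0197,0],[0,0,0]],[[0.0072,0.0397,0],[0,0,0]],[[0.0072,0.0397,0],[0,0,0]],[[0.0072,0.0397,0],[0,0,0]],[[0.0072,0.0397,0],[0,0,0]],[[0.0072,0.0397,0],[0,0,0]],[[0.0072,0.0397,0],[0,0,0]],[[0.0072,0.0397,0],[0,0,0]],[[0.0072,0.0397,0],[0,0,0]],[[0.004,0.0197,0],[0,0,0]],[[0,0,0],[-0.8,7,2.6]],[[0,0,0],[-0.8,7,2.6]],[[0,0,0],[-0.8,7,2.6]],[[0,0,0],[-0.8,7,2.6]],[[0,0,0],[-0.8,7,2.6]],[[0,0,0],[0,0,0]],[[0,0,0],[0,0,0]]]'

```text
time: 16.08
tool_pos: [510.1, -81.1, 335.3]
tcp_rot: [-3.14, -0.612, -0.405]
contact_force: [-0.0, 0.2, -1.9]
grip_width: 15.7
finger_force: 30.0
```

Run:
```python
from h import *
print(bot.get_obs()['joint_positions'].round(2));plan(np.array([64.3,.3,2.]),25)
```

```text
[-0.2 -0.1  1.9 -0.1  0.7  1.8]
pos [510.1 -81.1 335.3] tgt [511.6 -81.7 233.2] world d [   1.5   -0.6 -102.1] tool d [-57.3   0.1  84.4] in RT axes [-57.2  -0.   84.5] rot deg [-0.1 -0.1 -0.1]
```

>>> servo_tool --deltas '[[[-0.0143,0,0.0211],[0,0,0]],[[-0.0143,0,0.0211],[0,0,0]],[[-0.0143,0,0.0211],[0,0,0]],[[-0.0143,0,0.0211],[0,0,0]],[[0,0,0],[0,0,0]],[[0,0,0],[0,0,0]]]'

```text
time: 16.82
tool_pos: [512.9, -81.7, 234.1]
tcp_rot: [-3.139, -0.615, -0.406]
contact_force: [-0.4, -0.5, -1.0]
grip_width: 15.5
finger_force: 30.0
```

Run:
```python
from h import *
ob=bot.get_obs();cm=bot.camera_model("wrist");im=bot.capture("wrist")[:,:,::-1]
s=bot.capture("scene")[:,:,::-1]
np.save("cm5.npy",dict(cm=cm,ob=ob),allow_pickle=True)
o=np.zeros((500,800,3),np.uint8);o[:,:500]=im[40:290,195:445].repeat(2,0).repeat(2,1);o[:300,500:]=cv2.resize(s[165:240,280:355],(300,300),interpolation=cv2.INTER_CUBIC)
cv2.imwrite("pics/w5.png",im);cv2.imwrite("pics/z5.png",o)
plan(np.array([64.3,.3,2.]),25,ob)
Rm=R.from_euler('xyz',cm['rotation']).as_matrix()
for n,q in (("tip",TIP+6*P),("seat",TIP-49*P)):
  p=cm['mtx']@(Rm.T@(q-cm['xyz']));print(n,p[:2]/p[2])
```

```text
pos [512.9 -81.7 234.1] tgt [511.6 -81.7 233.2] world d [-1.2 -0.  -0.9] tool d [-1.4  0.5  0.1] in RT axes [-1.4  0.5  0.1] rot deg [-0.1 -0.2 -0.1]
tip [320.3 133.4]
seat [320.2 131.1]
```

View pics/z5.png

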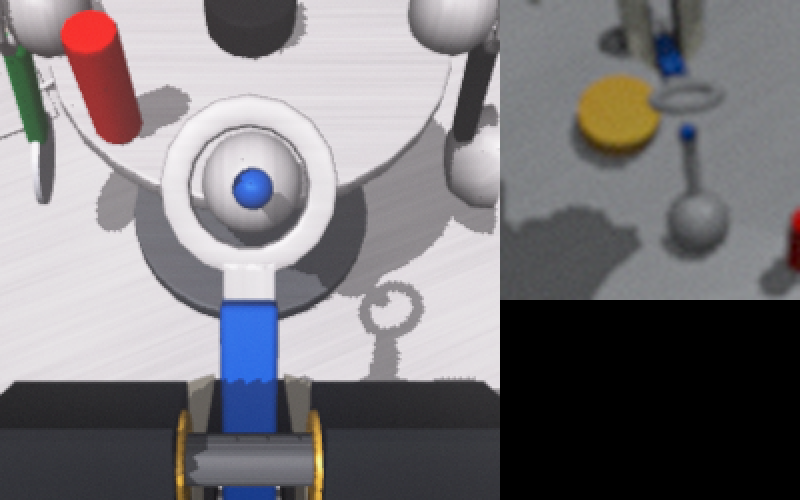

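The blue tip is at (321.5,134), almost concentric with the ring at (319.7,133). I'll slide the ring down along the peg.

>>> servo_tool --deltas '[[[0,0.001,0.012],[0,0,0]],[[0,0,0.012],[0,0,0]],[[0,0,0.012],[0,0,0]],[[0,0,0.012],[0,0,0]],[[0,0,0.012],[0,0,0]],[[0,0,0.01],[0,0,0]],[[0,0,0],[0,0,0]],[[0,0,0],[0,0,0]]]'

```text
time: 17.92
tool_pos: [549.1, -97.3, 178.0]
tcp_rot: [-3.14, -0.611, -0.406]
contact_force: [0.6, -0.3, -2.1]
grip_width: 15.5
finger_force: 30.0
```

>>> servo_tool --deltas '[[[0,0,0.002],[0,0,0]],[[0,0,0.001],[0,0,0]],[[0,0,0],[0,0,0]],[[0,0,0],[0,0,0]]]'

```text
time: 18.42
tool_pos: [550.8, -97.8, 176.5]
tcp_rot: [-3.141, -0.609, -0.406]
contact_force: [-2.1, 0.1, -0.0]
grip_width: 15.4
finger_force: 30.0
```

Run:
```python
from h import *
ob=bot.get_obs();print(ob['contact_force'],ob['moment']);plan(np.array([64.3,.3,2.]),-49,ob)
im=bot.capture("wrist")[:,:,::-1];cv2.imwrite("pics/w6.png",im[40:290,195:445].repeat(2,0).repeat(2,1))
```

```text
[-2.1  0.1 -0. ] [ 0.2  0.7 -0. ]
pos [550.8 -97.8 176.5] tgt [550.7 -98.4 172.6] world d [-0.1 -0.6 -3.9] tool d [-2.1  0.6  3.3] in RT axes [-2.1  0.6  3.3] rot deg [ 0.   0.1 -0.1]
```

View pics/w6.png

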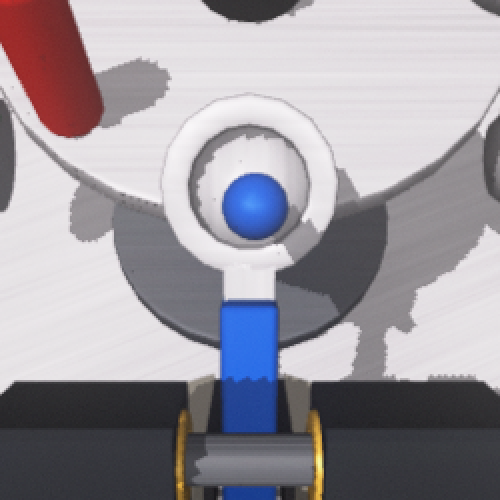

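The ring is around the rod and just touching the ball, about 2–3 mm too far inward. I'll shift it back, then seat it.

>>> servo_tool --deltas '[[[-0.0025,0.0005,0],[0,0,0]],[[0,0,0.0015],[0,0,0]],[[0,0,0.0015],[0,0,0]],[[0,0,0],[0,0,0]],[[0,0,0],[0,0,0]]]'

```text
time: 19.1
tool_pos: [550.6, -97.8, 174.3]
tcp_rot: [3.141, -0.605, -0.406]
contact_force: [-3.7, 1.1, -0.7]
grip_width: 16.2
finger_force: 30.0
```

Run:
```python
from h import *
ob=bot.get_obs();print(ob['contact_force'],ob['moment']);plan(np.array([64.3,.3,2.]),-49,ob)
```

```text
[-3.7  1.1 -0.7] [ 0.1  0.9 -0.1]
pos [550.6 -97.8 174.3] tgt [550.7 -98.4 172.6] world d [ 0.1 -0.6 -1.6] tool d [-0.7  0.5  1.5] in RT axes [-0.7  0.5  1.5] rot deg [ 0.1  0.3 -0.1]
```

>>> servo_tool --deltas '[[[0,0,0],[0,0,0]],[[0,0,0],[0,0,0]],[[0,0,0],[0,0,0]],[[0,0,0],[0,0,0]],[[0,0,-0.01],[0,0,0]],[[-0.01,0,-0.03],[0,0,0]],[[-0.01,0,-0.04],[0,0,0]],[[-0.01,0,-0.04],[0,0,0]],[[-0.01,0,-0.04],[0,0,0]],[[0,0,0],[0,0,0]],[[0,0,0],[0,0,0]]]' --fingers 0.7

```text
time: 20.48
tool_pos: [437.1, -48.8, 283.3]
tcp_rot: [3.141, -0.606, -0.405]
contact_force: [0.1, 0.2, -0.0]
grip_width: 64.1
finger_force: 0.0
```

>>> servo_tool --deltas '[[[0,0,0],[0,0,0]],[[0,0,0],[0,0,0]],[[0,0,0],[0,0,0]],[[0,0,0],[0,0,0]],[[0,0,0],[0,0,0]],[[0,0,0],[0,0,0]],[[0,0,0],[0,0,0]],[[0,0,0],[0,0,0]]]'

```text
time: 21.48
tool_pos: [437.0, -48.8, 283.3]
tcp_rot: [3.141, -0.606, -0.406]
contact_force: [0.1, 0.4, -0.1]
grip_width: 64.2
finger_force: 0.0
```

Run:
```python
from h import *
im=bot.capture("wrist")[:,:,::-1];s=bot.capture("scene")[:,:,::-1]
o=np.zeros((500,800,3),np.uint8);o[:250,:400]=im[40:290,120:520];o[:300,400:]=cv2.resize(s[160:260,270:403],(400,300),interpolation=cv2.INTER_CUBIC)
o[250:,:400]=cv2.resize(im[100:225,220:420],(400,250))
cv2.imwrite("pics/z7.png",o)
```

View pics/z7.png

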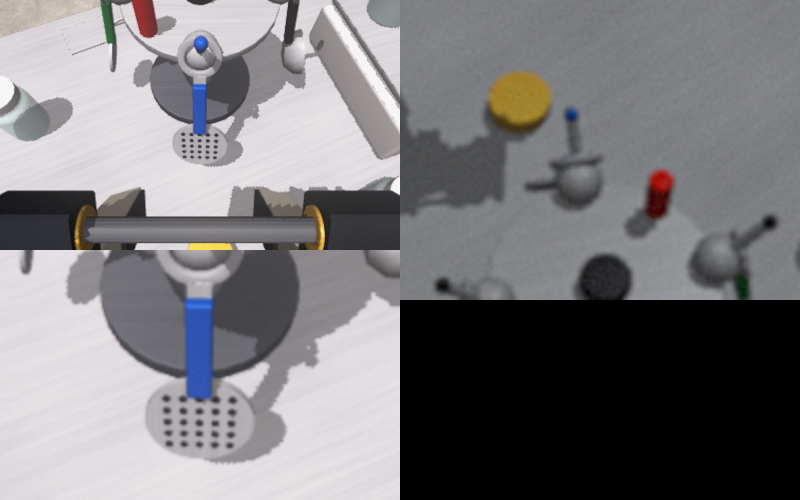

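The skimmer hangs on the front peg with its ring on the ball collar. The pegs still line up with the pointer, and the gripper is clear.

```bash
python3 -c "
from plant import bot
print(bot.close_job())"
```

```text
the job is handed in; nothing more can be done
None
```

The rack was turned to its click stop with the empty peg above the blue pointer, and the skimmer was left hanging by its ring on the ball collar. The job was handed in about 21.6 s into the 64 s limit, and no verdict came back.

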